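# Empty the tumbling drum into its tray and let it lock

## Task

Push the spokes of the star wheel to turn the drum until its open side faces down and all three grinding balls drop into the tray, going on gently until the spring plunger snaps into the notch and locks the drum. Stop pushing as soon as it catches, do not force the locked wheel, then let go; leave the vial standing where it is and the tray flat on the bench.

Things in the scene. Friction and masses are not known exactly. Their poses are not given: they have to be found in the camera images.
- cradle: Fixed aluminium cradle, 214 mm wide; origin on the bench under the drum's middle. z up; y along the drum's level axis (155 mm above the bench), from star wheel (y = -72 mm) to brass collar and plunger (y = +60); x level, away from the robot. Stands at y = -100 and +100 reach 180 mm above the bench; plunger and bracket reach 270 mm at y = 45 to 108.
- drum (a joint): Turn of drum and star wheel about the axis, rad: 0 = open side straight up, pi or -pi = straight down, positive = top moves along the cradle's +x (open side points along sin, 0, cos of it in the cradle's frame). Starts within 0.9 of 0; may be turned either way (stops at 4.5 and -4.5). Friction (about 2 N at a spoke's end) holds it where it is left; it does not coast.
- wheel_hub (a point): Star wheel's centre on the axis, fixed on the cradle. The wheel turns in the cradle's x-z plane: hub 34 mm across, four steel spokes 9 mm thick at 0, 90, 180, 270 degrees from the open side, each with a red ball 16 mm across, centred 82 mm from the axis. The drum's white end disc (114 mm across) is 27 mm away towards +y, the stand (top 25 mm above the axis) 20 mm towards -y.
- port (a point): Middle of the open side (port, 35 x 64 mm, orange rim) of the clear drum (100 mm across, 90 mm long), 52 mm from the axis. Turns with the drum. Once locked, the wheel must not be pushed with more than 40 N.
- plunger (a joint): Height in m of the spring plunger (upright steel pin 8 mm thick, black knob) over the collar: about 0.008 while it rides on the collar's rim; about 0 once its spring (2 N) has dropped it into the notch, which blocks the drum both ways (3 degrees of play). The one notch is opposite the open side to within 12 degrees either way; its exact place is not given and is found by turning.
- clear_tray: Loose clear tray, 170 x 170 x 37 mm, walls 2 mm, on the bench under the drum, between the stands; origin at the centre of its underside, axes along its sides.
- ball_0_center (a point): Centre of a loose blue ceramic grinding ball, 18 mm across, in the drum at the start.
- ball_1_center (a point): Centre of the second blue ball, 18 mm across, in the drum.
- ball_2_center (a point): Centre of the third blue ball, 18 mm across, in the drum.
- vial_center (a point): Centre of a small standing vial with blue cap, 23 x 23 x 51 mm, a bystander on the bench to the right of the cradle.

How it is judged:
At the end, for the whole second after the job is handed in: Plunger dropped into the notch (below 3 mm), open side within about 25 degrees of straight down, all three balls inside the tray (within 82 mm of its centre along its x and y, below 35 mm), tray flat on the bench, drum and tray at rest (value of joint plunger below 0.003 m and height (world z) of port below 0.108 m and height (world z) of each of ball_0_center, ball_1_center, ball_2_center below 0.035 m and x of ball_0_center in the frame of clear_tray between -0.082 and 0.082 m and y of ball_0_center in the frame of clear_tray between -0.082 and 0.082 m and x of ball_1_center in the frame of clear_tray between -0.082 and 0.082 m and y of ball_1_center in the frame of clear_tray between -0.082 and 0.082 m and x of ball_2_center in the frame of clear_tray between -0.082 and 0.082 m and y of ball_2_center in the frame of clear_tray between -0.082 and 0.082 m and angle between clear_tray's own z axis and vertical below 0.05 rad and height (world z) of clear_tray below 0.005 m and linear speed of clear_tray below 0.02 m/s and velocity of joint drum between -0.05 and 0.05 rad/s); the robot touches nothing.
It fails at once if the locked wheel was forced (pushed with more than 40 N after the plunger had dropped) (contact force between the fingers and drum above 40 N and value of joint plunger below 0.003 m).
It fails at once if the vial was pushed away or tipped (distance of vial_center from where it was at the start of the episode above 0.02 m or angle between vial_center's own z axis and vertical above 0.4 rad).
It also fails if it takes over 54 s, if anything falls off the work surface, if the arm or the gripper's body presses on something with over 40 N, if the wrist force passes 120 N, or if a joint passes its speed limit or range.

## Robot

A 7-joint arm with a two-finger parallel gripper is mounted at the origin on a cart in front of the work surface, level with it; the furniture and walls round the work are solid. World frame = base frame: x ahead of the robot, y to its left, z up, the work surface at z = 0. Lengths are in m, angles in rad, forces in N, time in s.
With the tool pointing down it reaches from about 0.425 to 0.925 m from the base axis. Payload 6.8 kg.
Tool frame: the origin (TCP) lies between the finger pads; the fingertips stand r.tcp_to_tips ahead of it and the grasp point (between the pads) lies 3 mm ahead of it (r.tcp_to_tips is the distance from the TCP to the fingertips, in m); z points along the fingers, y is the line along which they close (so a half turn about z gives the same grasp; the last joint's range is limited). The gripper opens to 85 mm and grips with 20 to 120 N. Pads are 22 mm wide; open, the fingers measure 114 mm over their backs; the gripper's body (76 mm by 85 mm) begins 54 mm behind the grasp point. The pads swing forward as they close: fully open they stand 13 mm farther back than shut.
Start: joints at [-1.268, 0.477, 0.022, 1.555, -0.011, 1.109, -0.083], TCP at [0.27, 0.619, 0.253] pointing down, gripper open.
Joint ranges: [-2.96, 2.96], [-0.34, 2.1], [-1.41, 1.46], [0.24, 2.44], [-1.37, 4.51], [0.17, 1.92], [-2.96, 2.96]. Speed limits (rad/s): [2.39, 2.39, 3.14, 3.14, 3.14, 3.14, 3.14].

## Interface

Orientations are given as a rotation vector (axis times angle).
In Python, from bench import r gives the robot as it stands. The module is installed in compiled form; this text tells all that it offers.
- The arm moves only by the tool step_arm, never from a script. Its argument "moves" is a list of rows, each an object of numbers: "rx", "ry", "rz": the turn, a rotation vector about the tool's x, y, z in degrees; "dx", "dy", "dz": the shift along the tool's x, y, z in mm; "gripper": the opening, from -1 (shut) to 1 (fully open). In form: [{"rx": .., "ry": .., "rz": .., "dx": .., "dy": .., "dz": .., "gripper": ..}, ...]. A call has 1 to 20 rows; each row shifts and turns the commanded pose from where the row before left it, along the tool's axes as they then stand; what a row does not reach is not made up. A row lasts 1/8 s, in which the tool goes at most 62.5 mm and 10.7 degrees, less where a joint would pass 70% of its speed; a pose out of reach is approached as far as the arm can. A call is refused whole if a number of a shift passes 62.5 or a number of a turn 10.7, either way. A call with a gripper value outside its range is refused whole. The fingers move at their own pace and stop on an object; "grip_force" is the grip in N (left out, the last holds). Time passes only in rows, so rows that do not move let the fingers close. It gives the time, the measured TCP pose, the force, the opening and the grip force at its end, in the units of the state.
- r.get_obs(): the state, without advancing time (a new reading comes with each control period).
- r.grab_frame(name): name is "side" or "top" or "wrist"; returns the picture (420x560x3 uint8, blue, green, red); there is no depth.
- r.camera_info(name): a dict with "mtx" (3x3 intrinsics, pixels), "rvec" (rotation vector, rad) and "tvec" (3), from world to camera coordinates, as OpenCV has them. Camera axes: x right, y down, z forward; pixel columns grow to the right and rows downward; lengths in m; the calibration is good to about 2 mm. A picture is of the moment at which its call begins: read the wrist's pose just before it. camera_info takes no time and is no camera call; for the wrist camera it gives the pose at the moment of the call.
- r.hand_in(): hands the job in; it is judged then, once.
The state is a dict: "clock": time; "joints": joint angles; "qvel": joint speeds; "tau": joint torques, N m; "tcp_pos": TCP position; "orientation": TCP orientation; "contact_force": force on the tool from outside, world axes, zero at the start; "moment": the same for the moment, N m; "grip_width": finger opening in m; "gripper_force": force on a finger pad.
Only numpy, scipy, OpenCV 4.12 (cv2) and the standard library are available. Lean on these libraries where they do the work, as an engineer would, in place of code of your own. Each camera call takes 0.05 s, during which the arm holds its last target. There are 200 camera calls.

## Working session

There is one attempt and no reset: what is moved stays moved. The work goes in short steps, Python scripts to look and compute and a tool call to move; the robot and the scene stay as the last step left them, time stands still between calls to the robot, and variables do not carry over. Pictures are saved under pics/ and viewed, at most 10 in all, crops included, and the job is handed in when it is done.

Besides the shell and the picture viewer there is one more tool, called after "Call:" as name([rows], argument=value, ...), one row to a line, values as JSON. step_arm: Moves the arm, as the interface text tells. Its arguments: {"type":"object","properties":{"moves":{"type":"array","items":{"type":"object","properties":{"rx":{"type":"number"},"ry":{"type":"number"},"rz":{"type":"number"},"dx":{"type":"number"},"dy":{"type":"number"},"dz":{"type":"number"},"gripper":{"type":"number"}}}},"grip_force":{"type":"number"}},"required":["moves"]}

```bash
mkdir -p pics
python3 - <<'E'
from bench import r
import cv2,numpy as np
o=r.get_obs();print(o['clock'],o['tcp_pos'],o['orientation'],r.tcp_to_tips)
for n in('side','top'):
    cv2.imwrite(f'pics/{n}0.png',r.grab_frame(n));c=r.camera_info(n)
    R=cv2.Rodrigues(c['rvec'])[0];print(n,c['mtx'].tolist(),(-R.T@c['tvec'].ravel()),R.round(3).tolist())
E
```

```text
0.0 [0.26934233 0.61835109 0.25233425] [-6.40628610e-01 -3.07534626e+00  2.81819004e-03] 0.022
side [[510.85681929494433, 0.0, 274.5404665434973], [0.0, 510.85681929494433, 214.11532114466192], [0.0, 0.0, 1.0]] [ 0.08517298 -0.38805248  0.65841387] [[0.833, -0.553, 0.004], [-0.322, -0.491, -0.81], [0.449, 0.673, -0.587]]
top [[457.8596170411963, 0.0, 273.38691799825574], [0.0, 457.8596170411963, 214.82123561852686], [0.0, 0.0, 1.0]] [0.25813283 0.256137   1.13212223] [[-0.089, -0.996, -0.001], [-0.96, 0.086, -0.268], [0.267, -0.023, -0.964]]
```

View pics/side0.png

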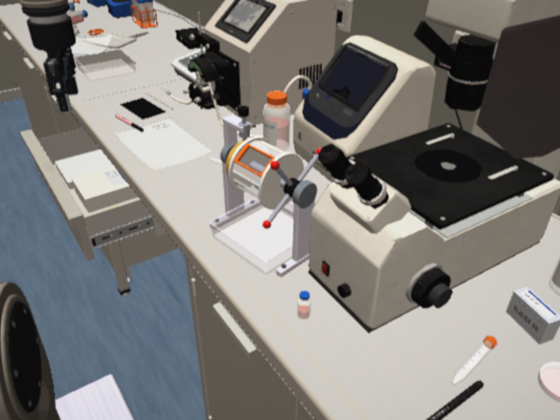

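View pics/top0.png

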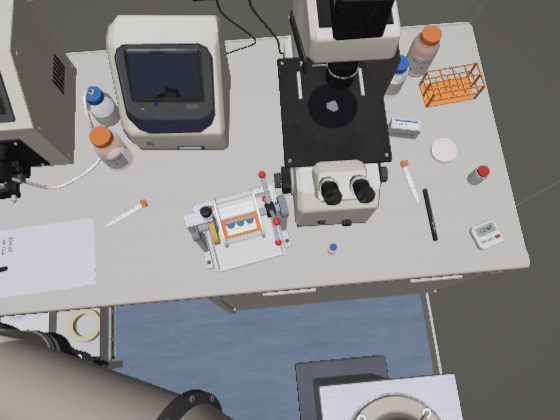

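Run:
```python
import cv2,numpy as np
s=cv2.imread('pics/side0.png')[90:290,190:350];t=cv2.imread('pics/top0.png')[150:290,170:360]
a=cv2.resize(s,None,fx=3,fy=3,interpolation=cv2.INTER_CUBIC);b=cv2.resize(t,None,fx=1.684,fy=3*.75,interpolation=cv2.INTER_CUBIC)
b=cv2.resize(t,(320,236),interpolation=cv2.INTER_CUBIC)
c=np.zeros((600,800,3),np.uint8);c[:,:480]=a;c[:236,480:]=b
cv2.imwrite('pics/crop0.png',c)
for n in('side','top'):
    h=cv2.cvtColor(cv2.imread(f'pics/{n}0.png'),cv2.COLOR_BGR2HSV)
    m=((h[...,0]<5)|(h[...,0]>174))&(h[...,1]>150)&(h[...,2]>90)
    k,_,st,ce=cv2.connectedComponentsWithStats(m.astype(np.uint8))
    for i in range(1,k):
        if st[i,4]>8:print(n,ce[i].round(1),st[i,4])
```

```text
side [318.3 150.2] 23
side [274.4 164.8] 53
side [266.3 223.8] 38
side [323.4 266.3] 12
top [482.8 171.1] 87
top [261.4 174.3] 29
top [276.1 221.5] 37
top [278.2 242.4] 18
```

View pics/crop0.png

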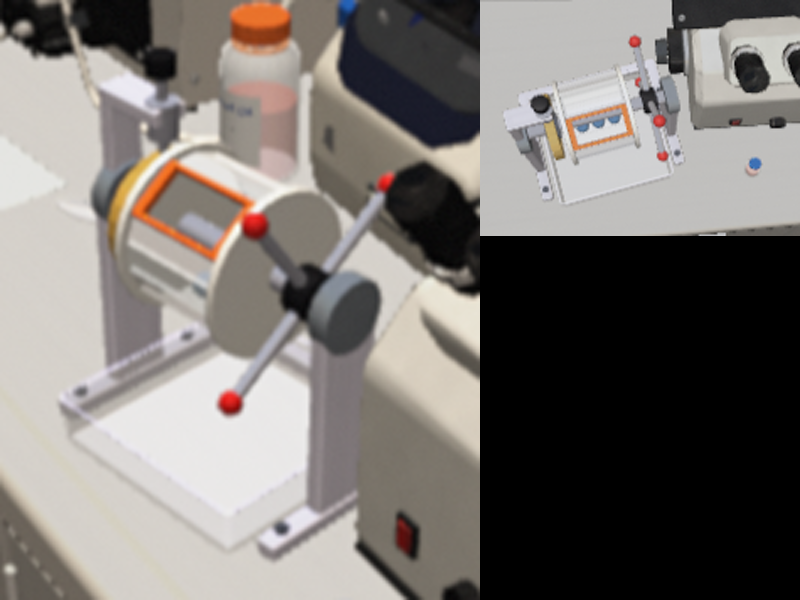

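```bash
cat > h.py <<'E'
import cv2,numpy as np
from bench import r
def ray(n,uv):
    c=r.camera_info(n);R=cv2.Rodrigues(c['rvec'])[0];K=c['mtx']
    d=R.T@np.linalg.inv(K)@np.array([*uv,1.]);return -R.T@c['tvec'].ravel(),d/np.linalg.norm(d)
def tri(*nv):
    A=0;b=0;L=[]
    for n,uv in nv:
        p,d=ray(n,uv);M=np.eye(3)-np.outer(d,d);A=A+M;b=b+M@p;L.append((p,M))
    x=np.linalg.solve(A,b);return x,[float(np.linalg.norm(M@(x-p)))for p,M in L]
E
python3 - <<'E'
from h import *
P=[]
for s,t in(((318.3,150.2),(261.4,174.3)),((274.4,164.8),(276.1,221.5)),((266.3,223.8),(278.2,242.4))):
    x,e=tri(('side',s),('top',t));P.append(x);print(x.round(4),np.round(e,4))
hub=(P[0]+P[2])/2;print('hub',hub,np.linalg.norm(P[0]-P[2]),np.linalg.norm(P[1]-hub))
n=np.cross(P[0]-hub,P[1]-hub);n/=np.linalg.norm(n);print(n)
for n in('side','top'):
    pass
x,e=tri(('side',(304,297)),('top',(333,246)));print('vial cap?',x,e)
# vertical plunger knob
print('knob',tri(('side',(243,110)),('top',(205,211))))
# plane z=.18 stuff: eyepieces
for uv in((331,192),(362,190)):
    p,d=ray('top',uv);print('eyepiece at z .3',p+d*(.3-p[2])/d[2])
for uv in((281,180),(297,222),(286,240),(285,193)):
    p,d=ray('top',uv);print([ (p+d*(z-p[2])/d[2]).round(3) for z in(.05,.1,.18)])
E
```

```text
[0.6067 0.2515 0.2068] [0.0002 0.0002]
[0.4958 0.2298 0.2223] [0.0007 0.0007]
[0.4762 0.2261 0.1087] [0.001 0.001]
hub [0.54144354 0.23881636 0.15776522] 0.16522934565082054 0.07955226752506789
[ 0.19229047 -0.9813371  -0.0013681 ]
vial cap? [0.46777873 0.09349558 0.04259666] [0.0008684701989000133, 0.0008684701988999878]
knob (array([0.51901202, 0.36904952, 0.26245493]), [0.0004893547404064591, 0.0004893547404064386])
eyepiece at z .3 [0.52365739 0.12245593 0.3       ]
eyepiece at z .3 [0.52238024 0.06284723 0.3       ]
[array([0.646, 0.203, 0.05 ]), array([0.628, 0.206, 0.1  ]), array([0.599, 0.21 , 0.18 ])]
[array([0.534, 0.174, 0.05 ]), array([0.521, 0.178, 0.1  ]), array([0.501, 0.184, 0.18 ])]
[array([0.492, 0.205, 0.05 ]), array([0.481, 0.208, 0.1  ]), array([0.464, 0.212, 0.18 ])]
[array([0.611, 0.196, 0.05 ]), array([0.595, 0.199, 0.1  ]), array([0.569, 0.204, 0.18 ])]
```

Run:
```python
from h import *
def at(n,uv,z):
    p,d=ray(n,uv);return p+d*(z-p[2])/d[2]
c=r.camera_info('side')
for nm,uv in(('instr corner',(228,140)),('instr left corner',(130,145)),('scope knob',(281,180)),('scope eyep',(322,190)),('stage corner',(283,160))):
    for z in(.1,.15,.2,.25,.3):
        X=at('top',uv,z);q=cv2.projectPoints(X[None],c['rvec'],c['tvec'],c['mtx'],None)[0].ravel();print(nm,X.round(3),q.round(0))
```

```text
instr corner [0.743 0.325 0.1  ] [345. 163.]
instr corner [0.72  0.322 0.15 ] [339. 146.]
instr corner [0.696 0.319 0.2  ] [333. 128.]
instr corner [0.673 0.315 0.25 ] [326. 108.]
instr corner [0.649 0.312 0.3  ] [319.  86.]
instr left corner [0.751 0.565 0.1  ] [285. 121.]
instr left corner [0.727 0.55  0.15 ] [281. 107.]
instr left corner [0.703 0.535 0.2  ] [276.  91.]
instr left corner [0.68 0.52 0.25] [271.  74.]
instr left corner [0.656 0.505 0.3  ] [265.  55.]
scope knob [0.628 0.206 0.1  ] [339. 207.]
scope knob [0.61  0.208 0.15 ] [332. 187.]
scope knob [0.592 0.211 0.2  ] [326. 165.]
scope knob [0.574 0.213 0.25 ] [318. 142.]
scope knob [0.556 0.215 0.3  ] [310. 117.]
scope eyep [0.594 0.111 0.1  ] [358. 239.]
scope eyep [0.578 0.118 0.15 ] [351. 217.]
scope eyep [0.562 0.125 0.2  ] [343. 193.]
scope eyep [0.545 0.132 0.25 ] [335. 167.]
scope eyep [0.529 0.139 0.3  ] [326. 140.]
stage corner [0.679 0.196 0.1  ] [362. 201.]
stage corner [0.658 0.199 0.15 ] [356. 181.]
stage corner [0.638 0.202 0.2  ] [349. 160.]
stage corner [0.618 0.205 0.25 ] [341. 137.]
stage corner [0.597 0.208 0.3  ] [333. 113.]
```

Call:
step_arm([
  {"dz": -45,"gripper": -1,"rz": 9.2},
  {"dz": -45,"gripper": -1,"rz": 9.2},
  {"rz": 9.2,"gripper": -1},
  {"rz": 9.2,"gripper": -1},
  {"rz": 9.2,"gripper": -1},
  {"rz": 9.3,"gripper": -1},
  {"gripper": -1},
  {"gripper": -1},
])

```text
invalid input at $.moves[0]: expected keys rx, ry, rz, dx, dy, dz, gripper
```

Call:
step_arm([
  {"rx": 0,"ry": 0,"rz": 9.2,"dx": 0,"dy": 0,"dz": -50,"gripper": -1},
  {"rx": 0,"ry": 0,"rz": 9.2,"dx": 0,"dy": 0,"dz": -55,"gripper": -1},
  {"rx": 0,"ry": 0,"rz": 9.2,"dx": 0,"dy": 0,"dz": 0,"gripper": -1},
  {"rx": 0,"ry": 0,"rz": 9.2,"dx": 0,"dy": 0,"dz": 0,"gripper": -1},
  {"rx": 0,"ry": 0,"rz": 9.2,"dx": 0,"dy": 0,"dz": 0,"gripper": -1},
  {"rx": 0,"ry": 0,"rz": 9.3,"dx": 0,"dy": 0,"dz": 0,"gripper": -1},
  {"rx": 0,"ry": 0,"rz": 0,"dx": 0,"dy": 0,"dz": 0,"gripper": -1},
  {"rx": 0,"ry": 0,"rz": 0,"dx": 0,"dy": 0,"dz": 0,"gripper": -1},
])

```text
clock: 1.1
tcp_pos: [0.2695, 0.6188, 0.358]
orientation: [1.991, 2.43, -0.001]
contact_force: [0.4, 0.3, 0.2]
grip_width: -0.0
gripper_force: 0.0
```

Call:
step_arm([
  {"rx": 0,"ry": 0,"rz": 0,"dx": -35,"dy": 24,"dz": 0,"gripper": -1},
  {"rx": 0,"ry": 0,"rz": 0,"dx": -35,"dy": 24,"dz": 0,"gripper": -1},
  {"rx": 0,"ry": 0,"rz": 0,"dx": -35,"dy": 24,"dz": 0,"gripper": -1},
  {"rx": 0,"ry": 0,"rz": 0,"dx": -35,"dy": 24,"dz": 0,"gripper": -1},
  {"rx": 0,"ry": 0,"rz": 0,"dx": -35,"dy": 24,"dz": 0,"gripper": -1},
  {"rx": 0,"ry": 0,"rz": 0,"dx": -35,"dy": 24,"dz": 0,"gripper": -1},
  {"rx": 0,"ry": 0,"rz": 0,"dx": -35,"dy": 24,"dz": 0,"gripper": -1},
  {"rx": 0,"ry": 0,"rz": 0,"dx": -35,"dy": 24,"dz": 0,"gripper": -1},
  {"rx": 0,"ry": 0,"rz": 0,"dx": -35,"dy": 24,"dz": 0,"gripper": -1},
  {"rx": 0,"ry": 0,"rz": 0,"dx": -35,"dy": 24,"dz": 0,"gripper": -1},
  {"rx": 0,"ry": 0,"rz": 0,"dx": -35,"dy": 24,"dz": 0,"gripper": -1},
  {"rx": 0,"ry": 0,"rz": 0,"dx": -35,"dy": 24,"dz": 0,"gripper": -1},
  {"rx": 0,"ry": 0,"rz": 0,"dx": 0,"dy": 0,"dz": 0,"gripper": -1},
])

```text
clock: 2.72
tcp_pos: [0.6358, 0.2578, 0.3581]
orientation: [1.999, 2.42, -0.002]
contact_force: [-0.7, 0.8, 0.9]
grip_width: -0.0001
gripper_force: 0.0
```

```bash
cat > look.py <<'E'
import sys
from h import *
o=r.get_obs();k=sys.argv[1]
d=np.array(o['tcp_pos'])-[.5414,.2388,.1555];print('cradle rel hub mm',1e3*np.array([.981*d[0]+.192*d[1],-.192*d[0]+.981*d[1],d[2]]).round(4))
s=cv2.resize(r.grab_frame('side')[50:290,180:400],None,fx=2.5,fy=2.5,interpolation=3)
w=r.grab_frame('top')[130:290,170:330];c=np.zeros((600,800,3),np.uint8);c[:,:550]=s;c[:250,550:]=cv2.resize(w,(250,250),interpolation=3)
c[250:438,550:]=cv2.resize(r.grab_frame('wrist'),(250,188))
cv2.imwrite(f'pics/{k}.png',c)
E
python3 look.py a1
```

```text
cradle rel hub mm [ 96.3   0.5 202.6]
```

View pics/a1.png

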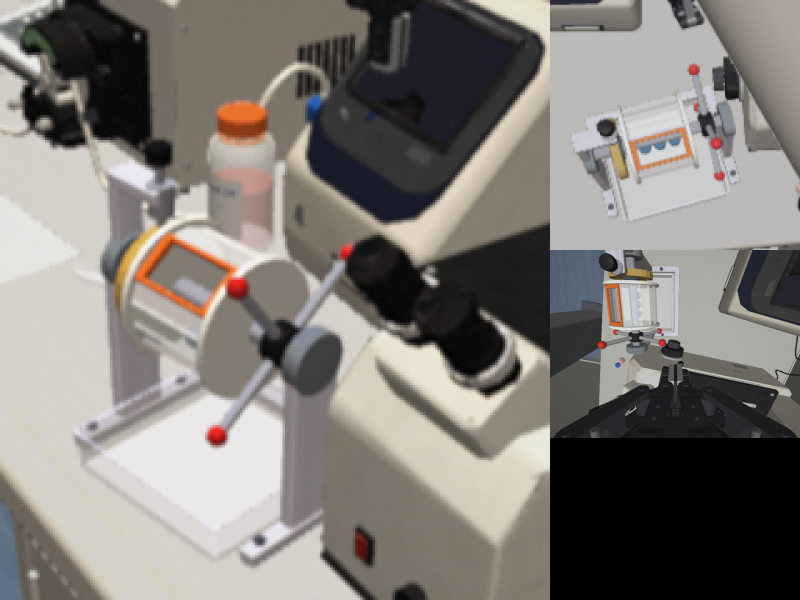

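Run:
```python
from h import *
for t in((277,176),(280,180)):
    print(tri(('wrist',(273,213)),('top',t)))
for w in((661-550,343-250),(684-550,343-250)):
    print(tri(('wrist',(w[0]*2.24,w[1]*2.24)),('top',(277,176 if w[0]>120 else 183))))
cv2.imwrite('pics/w1.png',r.grab_frame('wrist')[140:420,100:460])
```

```text
(array([0.63331039, 0.21697489, 0.10933085]), [0.0031605952624678617, 0.0031605952624678933])
(array([0.63370088, 0.20864266, 0.08079251]), [0.0020344044692195556, 0.002034404469219581])
(array([0.605249  , 0.22223383, 0.13417114]), [0.006308462471664573, 0.006308462471664608])
(array([0.67177139, 0.2085316 , 0.01894333]), [0.003557211549297553, 0.003557211549297497])
```

View pics/w1.png

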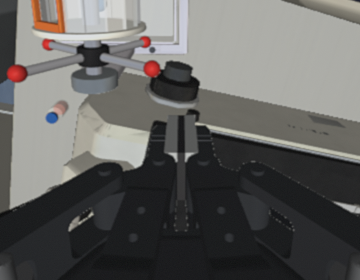

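Call:
step_arm([
  {"rx": 0,"ry": 0,"rz": 0,"dx": 0,"dy": 2,"dz": 35,"gripper": -1},
  {"rx": 0,"ry": 0,"rz": 0,"dx": 0,"dy": 0,"dz": 35,"gripper": -1},
  {"rx": 0,"ry": 0,"rz": 0,"dx": 0,"dy": 0,"dz": 35,"gripper": -1},
  {"rx": 0,"ry": 0,"rz": 0,"dx": 0,"dy": 0,"dz": 35,"gripper": -1},
  {"rx": 0,"ry": 0,"rz": 0,"dx": 0,"dy": 0,"dz": 0,"gripper": -1},
  {"rx": 0,"ry": 0,"rz": 0,"dx": 0,"dy": -5,"dz": 0,"gripper": -1},
  {"rx": 0,"ry": 0,"rz": 0,"dx": 0,"dy": -5,"dz": 0,"gripper": -1},
  {"rx": 0,"ry": 0,"rz": 0,"dx": 0,"dy": -5,"dz": 0,"gripper": -1},
  {"rx": 0,"ry": 0,"rz": 0,"dx": 0,"dy": -5,"dz": 0,"gripper": -1},
  {"rx": 0,"ry": 0,"rz": 0,"dx": 0,"dy": -5,"dz": 0,"gripper": -1},
  {"rx": 0,"ry": 0,"rz": 0,"dx": 0,"dy": -5,"dz": 0,"gripper": -1},
])

```text
clock: 4.3
tcp_pos: [0.617, 0.2599, 0.2273]
orientation: [1.986, 2.414, 0.041]
contact_force: [24.6, 5.9, 17.7]
grip_width: -0.0002
gripper_force: 14.7
```

Call:
step_arm([
  {"rx": 0,"ry": 0,"rz": 0,"dx": 0,"dy": 15,"dz": -5,"gripper": -1},
  {"rx": 0,"ry": 0,"rz": 0,"dx": 0,"dy": 8,"dz": 0,"gripper": -1},
  {"rx": 0,"ry": 0,"rz": 0,"dx": 0,"dy": 0,"dz": 0,"gripper": -1},
])

```text
clock: 4.68
tcp_pos: [0.6283, 0.2614, 0.2229]
orientation: [-1.995, -2.427, 0.001]
contact_force: [-0.4, 0.1, -0.8]
grip_width: -0.0001
gripper_force: 0.0
```

```bash
python3 look.py a2
```

```text
cradle rel hub mm [89.6  5.5 67.4]
```

View pics/a2.png

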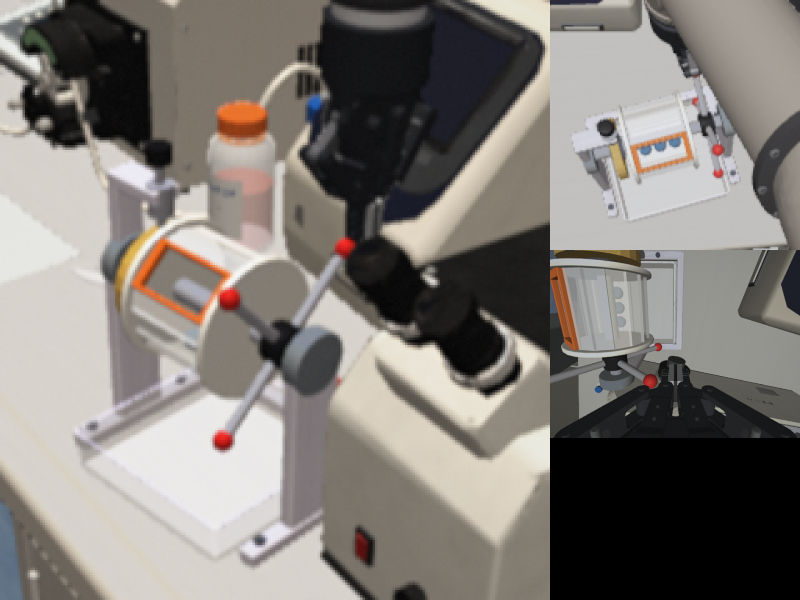

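Call:
step_arm([
  {"rx": 0,"ry": 0,"rz": 0,"dx": -5,"dy": 2,"dz": 8,"gripper": -1},
  {"rx": 0,"ry": 0,"rz": 0,"dx": 0,"dy": 0,"dz": 10,"gripper": -1},
  {"rx": 0,"ry": 0,"rz": 0,"dx": 0,"dy": -4,"dz": 0,"gripper": -1},
  {"rx": 0,"ry": 0,"rz": 0,"dx": 0,"dy": -4,"dz": 0,"gripper": -1},
  {"rx": 0,"ry": 0,"rz": 0,"dx": 0,"dy": -4,"dz": 0,"gripper": -1},
  {"rx": 0,"ry": 0,"rz": 0,"dx": 0,"dy": -4,"dz": 0,"gripper": -1},
  {"rx": 0,"ry": 0,"rz": 0,"dx": 0,"dy": -4,"dz": 0,"gripper": -1},
  {"rx": 0,"ry": 0,"rz": 0,"dx": 0,"dy": -4,"dz": 0,"gripper": -1},
])

```text
clock: 5.82
tcp_pos: [0.6162, 0.2542, 0.2118]
orientation: [1.988, 2.417, 0.029]
contact_force: [17.3, 3.3, 14.8]
grip_width: 0.0001
gripper_force: 9.6
```

Call:
step_arm([
  {"rx": 0,"ry": 0,"rz": 0,"dx": 0,"dy": 12,"dz": 0,"gripper": -1},
  {"rx": 0,"ry": 0,"rz": 0,"dx": 0,"dy": 0,"dz": 10,"gripper": -1},
  {"rx": 0,"ry": 0,"rz": 0,"dx": 0,"dy": -5,"dz": 0,"gripper": -1},
  {"rx": 0,"ry": 0,"rz": 0,"dx": 0,"dy": -3,"dz": -2,"gripper": -1},
  {"rx": 0,"ry": 0,"rz": 0,"dx": 0,"dy": -3,"dz": -3,"gripper": -1},
  {"rx": 0,"ry": 0,"rz": 0,"dx": 0,"dy": -3,"dz": -3,"gripper": -1},
  {"rx": 0,"ry": 0,"rz": 0,"dx": 0,"dy": -3,"dz": -3,"gripper": -1},
  {"rx": 0,"ry": 0,"rz": 0,"dx": 0,"dy": -4,"dz": -3,"gripper": -1},
])

```text
clock: 6.82
tcp_pos: [0.605, 0.2523, 0.2141]
orientation: [1.991, 2.421, 0.021]
contact_force: [10.5, 1.3, 16.6]
grip_width: 0.0002
gripper_force: 9.7
```

```bash
cat > ang.py <<'E'
from h import *
o=r.get_obs();d=np.array(o['tcp_pos'])-[.5414,.2388,.1555];print('tcp',(1e3*np.array([.981*d[0]+.192*d[1],-.192*d[0]+.981*d[1],d[2]])).round(1),np.round(o['contact_force'],1))
for n in('side','top'):
    h=cv2.cvtColor(r.grab_frame(n),cv2.COLOR_BGR2HSV);m=((h[...,0]<5)|(h[...,0]>174))&(h[...,1]>150)&(h[...,2]>90)
    k,_,st,ce=cv2.connectedComponentsWithStats(m.astype(np.uint8));ex=np.array([.981,.192,0])
    for i in range(1,k):
        if st[i,4]>12:
            p,dd=ray(n,ce[i]);nn=np.array([-.192,.981,0]);hub=np.array([.5414,.2388,.1555])
            X=p+dd*((hub-p)@nn)/(dd@nn)-hub;x=X@ex;R=np.hypot(x,X[2])
            if .06<R<.1:print(n,ce[i].round(0),'R',R.round(3),'angle',np.arctan2(x,X[2]).round(2),st[i,4])
E
python3 ang.py
```

```text
tcp [65.   1.  58.6] [10.5  1.3 16.6]
side [310. 145.] R 0.084 angle 0.54 54
side [264. 184.] R 0.081 angle -1.05 56
side [320. 190.] R 0.089 angle 2.06 18
side [277. 228.] R 0.081 angle -2.66 32
top [278. 235.] R 0.061 angle -1.66 40
```

Call:
step_arm([
  {"rx": 0,"ry": 0,"rz": 0,"dx": 0,"dy": -4,"dz": -4,"gripper": -1},
  {"rx": 0,"ry": 0,"rz": 0,"dx": 0,"dy": -4,"dz": -3,"gripper": -1},
  {"rx": 0,"ry": 0,"rz": 0,"dx": 0,"dy": -5,"dz": -2,"gripper": -1},
  {"rx": 0,"ry": 0,"rz": 0,"dx": 0,"dy": -5,"dz": -2,"gripper": -1},
  {"rx": 0,"ry": 0,"rz": 0,"dx": 0,"dy": -5,"dz": -2,"gripper": -1},
  {"rx": 0,"ry": 0,"rz": 0,"dx": 0,"dy": -5,"dz": -1,"gripper": -1},
  {"rx": 0,"ry": 0,"rz": 0,"dx": 0,"dy": -5,"dz": -1,"gripper": -1},
  {"rx": 0,"ry": 0,"rz": 0,"dx": 0,"dy": -5,"dz": 0,"gripper": -1},
  {"rx": 0,"ry": 0,"rz": 0,"dx": 0,"dy": -5,"dz": 0,"gripper": -1},
  {"rx": 0,"ry": 0,"rz": 0,"dx": 0,"dy": -5,"dz": 0,"gripper": -1},
  {"rx": 0,"ry": 0,"rz": 0,"dx": 0,"dy": -5,"dz": 0,"gripper": -1},
])

```text
clock: 8.3
tcp_pos: [0.5474, 0.2412, 0.2247]
orientation: [1.994, 2.427, 0.003]
contact_force: [3.3, 2.4, 2.3]
grip_width: -0.0001
gripper_force: 1.9
```

```bash
python3 ang.py
```

```text
tcp [ 6.3  1.2 69.2] [3.3 2.4 2.3]
side [288. 151.] R 0.081 angle -0.15 58
side [260. 212.] R 0.08 angle -1.75 44
top [280. 245.] R 0.085 angle -2.04 25
```

Call:
step_arm([
  {"rx": 0,"ry": 0,"rz": 0,"dx": 0,"dy": -5,"dz": 0,"gripper": -1},
  {"rx": 0,"ry": 0,"rz": 0,"dx": 0,"dy": -5,"dz": 1,"gripper": -1},
  {"rx": 0,"ry": 0,"rz": 0,"dx": 0,"dy": -5,"dz": 1,"gripper": -1},
  {"rx": 0,"ry": 0,"rz": 0,"dx": 0,"dy": -5,"dz": 1,"gripper": -1},
  {"rx": 0,"ry": 0,"rz": 0,"dx": 0,"dy": -5,"dz": 1,"gripper": -1},
  {"rx": 0,"ry": 0,"rz": 0,"dx": 0,"dy": -5,"dz": 1,"gripper": -1},
  {"rx": 0,"ry": 0,"rz": 0,"dx": 0,"dy": -5,"dz": 1,"gripper": -1},
  {"rx": 0,"ry": 0,"rz": 0,"dx": 0,"dy": -5,"dz": 1,"gripper": -1},
  {"rx": 0,"ry": 0,"rz": 0,"dx": 0,"dy": 0,"dz": 0,"gripper": -1},
])

```text
clock: 9.52
tcp_pos: [0.5068, 0.2325, 0.217]
orientation: [-1.994, -2.426, 0.002]
contact_force: [1.2, 1.3, 0.8]
grip_width: -0.0003
gripper_force: 0.8
```

```bash
python3 ang.py
```

```text
tcp [-35.2   0.5  61.5] [1.2 1.3 0.8]
side [315. 146.] R 0.084 angle 0.72 49
side [268. 175.] R 0.08 angle -0.86 57
side [316. 198.] R 0.089 angle 2.23 14
side [272. 228.] R 0.081 angle -2.47 34
```

Call:
step_arm([
  {"rx": 0,"ry": 0,"rz": 0,"dx": 0,"dy": 3,"dz": -30,"gripper": -1},
  {"rx": 0,"ry": 0,"rz": 0,"dx": 0,"dy": 3,"dz": -35,"gripper": -1},
  {"rx": 0,"ry": 0,"rz": 0,"dx": 0,"dy": 40,"dz": 0,"gripper": -1},
  {"rx": 0,"ry": 0,"rz": 0,"dx": 0,"dy": 40,"dz": 0,"gripper": -1},
  {"rx": 0,"ry": 0,"rz": 0,"dx": 0,"dy": 36,"dz": 0,"gripper": -1},
  {"rx": 0,"ry": 0,"rz": 0,"dx": 0,"dy": 0,"dz": 0,"gripper": -1},
  {"rx": 0,"ry": 0,"rz": 0,"dx": 0,"dy": 0,"dz": 35,"gripper": -1},
  {"rx": 0,"ry": 0,"rz": 0,"dx": 0,"dy": 0,"dz": 38,"gripper": -1},
  {"rx": 0,"ry": 0,"rz": 0,"dx": 0,"dy": 0,"dz": 0,"gripper": -1},
])

```text
clock: 10.75
tcp_pos: [0.6241, 0.2556, 0.206]
orientation: [-1.992, -2.424, 0.012]
contact_force: [-0.7, -0.4, 0.7]
grip_width: -0.0001
gripper_force: 0.0
```

```bash
python3 ang.py
```

```text
tcp [84.3  0.6 50.5] [-0.7 -0.4  0.7]
side [315. 146.] R 0.084 angle 0.72 51
side [268. 176.] R 0.08 angle -0.86 56
side [317. 198.] R 0.089 angle 2.23 16
side [272. 228.] R 0.081 angle -2.47 34
top [278. 230.] R 0.073 angle -0.96 34
top [276. 238.] R 0.094 angle -2.58 16
```

Call:
step_arm([
  {"rx": 0,"ry": 0,"rz": 0,"dx": 0,"dy": -5,"dz": 0,"gripper": -1},
  {"rx": 0,"ry": 0,"rz": 0,"dx": 0,"dy": -3,"dz": -2,"gripper": -1},
  {"rx": 0,"ry": 0,"rz": 0,"dx": 0,"dy": -3,"dz": -3,"gripper": -1},
  {"rx": 0,"ry": 0,"rz": 0,"dx": 0,"dy": -3,"dz": -3,"gripper": -1},
  {"rx": 0,"ry": 0,"rz": 0,"dx": 0,"dy": -3,"dz": -2,"gripper": -1},
  {"rx": 0,"ry": 0,"rz": 0,"dx": 0,"dy": -3,"dz": -2,"gripper": -1},
  {"rx": 0,"ry": 0,"rz": 0,"dx": 0,"dy": -3,"dz": -2,"gripper": -1},
  {"rx": 0,"ry": 0,"rz": 0,"dx": 0,"dy": -3,"dz": -2,"gripper": -1},
  {"rx": 0,"ry": 0,"rz": 0,"dx": 0,"dy": -3,"dz": -2,"gripper": -1},
])

```text
clock: 11.98
tcp_pos: [0.5999, 0.251, 0.2283]
orientation: [1.994, 2.426, 0.004]
contact_force: [3.8, 1.0, 3.5]
grip_width: -0.0001
gripper_force: 2.5
```

```bash
python3 ang.py
```

```text
tcp [59.7  0.7 72.8] [3.8 1.  3.5]
side [310. 144.] R 0.084 angle 0.52 56
side [264. 185.] R 0.08 angle -1.07 55
side [320. 190.] R 0.089 angle 2.04 22
side [278. 228.] R 0.082 angle -2.68 31
top [278. 236.] R 0.061 angle -1.72 40
```

Call:
step_arm([
  {"rx": 0,"ry": 0,"rz": 0,"dx": 0,"dy": -3,"dz": -1,"gripper": -1},
  {"rx": 0,"ry": 0,"rz": 0,"dx": 0,"dy": -3,"dz": -1,"gripper": -1},
  {"rx": 0,"ry": 0,"rz": 0,"dx": 0,"dy": -3,"dz": -1,"gripper": -1},
  {"rx": 0,"ry": 0,"rz": 0,"dx": 0,"dy": -3,"dz": -1,"gripper": -1},
  {"rx": 0,"ry": 0,"rz": 0,"dx": 0,"dy": -2,"dz": 0,"gripper": -1},
  {"rx": 0,"ry": 0,"rz": 0,"dx": 0,"dy": -2,"dz": 0,"gripper": -1},
])

```text
clock: 12.82
tcp_pos: [0.5821, 0.2472, 0.2302]
orientation: [-1.994, -2.426, 0.004]
contact_force: [1.1, 0.2, -1.1]
grip_width: 0.0
gripper_force: 0.4
```

```bash
python3 ang.py
```

```text
tcp [41.5  0.4 74.7] [ 1.1  0.2 -1.1]
side [302. 144.] R 0.083 angle 0.28 62
side [323. 180.] R 0.088 angle 1.8 27
side [260. 196.] R 0.081 angle -1.32 53
side [285. 227.] R 0.083 angle -2.93 29
top [280. 241.] R 0.075 angle -1.58 28
```

Call:
step_arm([
  {"rx": 0,"ry": 0,"rz": 0,"dx": 0,"dy": -1.5,"dz": 0,"gripper": -1},
  {"rx": 0,"ry": 0,"rz": 0,"dx": 0,"dy": -1.5,"dz": 0,"gripper": -1},
  {"rx": 0,"ry": 0,"rz": 0,"dx": 0,"dy": -1.5,"dz": 0,"gripper": -1},
  {"rx": 0,"ry": 0,"rz": 0,"dx": 0,"dy": -1.5,"dz": 0,"gripper": -1},
])

```text
clock: 13.42
tcp_pos: [0.5779, 0.2465, 0.2318]
orientation: [1.995, 2.426, 0.002]
contact_force: [2.3, 0.5, 2.0]
grip_width: 0.0001
gripper_force: 1.0
```

Call:
step_arm([
  {"rx": 0,"ry": 0,"rz": 0,"dx": 0,"dy": -1.5,"dz": 0,"gripper": -1},
  {"rx": 0,"ry": 0,"rz": 0,"dx": 0,"dy": -1.5,"dz": 0,"gripper": -1},
  {"rx": 0,"ry": 0,"rz": 0,"dx": 0,"dy": -1.5,"dz": 0,"gripper": -1},
])

```text
clock: 13.8
tcp_pos: [0.5733, 0.2456, 0.2315]
orientation: [1.995, 2.427, 0.001]
contact_force: [3.7, 0.2, 2.7]
grip_width: -0.0001
gripper_force: 1.8
```

Call:
step_arm([
  {"rx": 0,"ry": 0,"rz": 0,"dx": 0,"dy": -1.5,"dz": 0,"gripper": -1},
  {"rx": 0,"ry": 0,"rz": 0,"dx": 0,"dy": -1.5,"dz": 0,"gripper": -1},
  {"rx": 0,"ry": 0,"rz": 0,"dx": 0,"dy": -1.5,"dz": 0,"gripper": -1},
  {"rx": 0,"ry": 0,"rz": 0,"dx": 0,"dy": -1.5,"dz": 0,"gripper": -1},
])

```text
clock: 14.3
tcp_pos: [0.5705, 0.2451, 0.2324]
orientation: [1.992, 2.423, 0.011]
contact_force: [14.4, 3.3, -3.1]
grip_width: 0.0004
gripper_force: 7.4
```

Call:
step_arm([
  {"rx": 0,"ry": 0,"rz": 0,"dx": 0,"dy": 8,"dz": 0,"gripper": -1},
  {"rx": 0,"ry": 0,"rz": 0,"dx": 0,"dy": 15,"dz": -15,"gripper": -1},
  {"rx": 0,"ry": 0,"rz": 0,"dx": 0,"dy": 0,"dz": -50,"gripper": -1},
  {"rx": 0,"ry": 0,"rz": 0,"dx": 0,"dy": 0,"dz": -50,"gripper": -1},
  {"rx": 0,"ry": 0,"rz": 0,"dx": 0,"dy": 0,"dz": 0,"gripper": -1},
  {"rx": 0,"ry": 0,"rz": 0,"dx": 0,"dy": 0,"dz": 0,"gripper": -1},
])

```text
clock: 15.05
tcp_pos: [0.5887, 0.2487, 0.3452]
orientation: [-1.994, -2.426, 0.003]
contact_force: [-0.1, 0.9, 0.1]
grip_width: -0.0
gripper_force: 0.0
```

```bash
python3 ang.py; python3 look.py a3
```

```text
tcp [ 48.3   0.7 189.7] [-0.1  0.9  0.1]
side [298. 145.] R 0.082 angle 0.15 54
side [324. 175.] R 0.088 angle 1.69 32
side [260. 200.] R 0.08 angle -1.43 55
side [288. 226.] R 0.083 angle -3.05 27
top [260. 177.] R 0.079 angle 1.53 20
top [268. 193.] R 0.077 angle 0.17 34
top [280. 243.] R 0.077 angle -1.64 28
cradle rel hub mm [ 48.2   0.6 188.9]
```

View pics/a3.png

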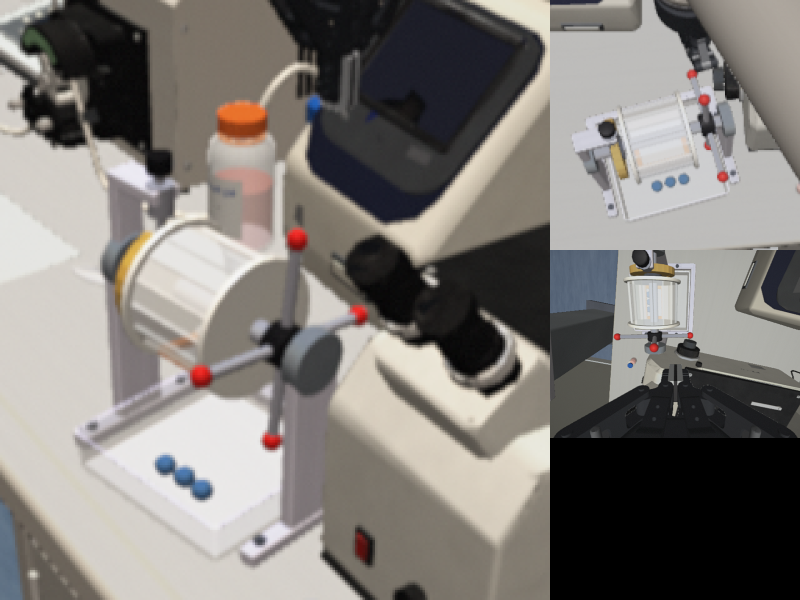

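Run:
```python
from h import *
for n,(a,b,c,d) in {'side':(100,125,232,256)}.items():
    f=r.grab_frame(n)
    for im in(cv2.imread('pics/side0.png'),f):
        m=im[a:b,c:d].max(2)<60;ys,xs=np.nonzero(m);print(ys.min()+a,ys.max()+a,ys.mean()+a,xs.mean()+c,m.sum())
```

```text
100 116 108.03296703296704 239.95054945054946 182
100 120 109.96825396825398 239.96296296296296 189
```

```bash
python3 -c "
from bench import r
print(r.hand_in())"
```

```text
the job is handed in; nothing more can be done
None
```

I turned the drum until the plunger dropped into the notch, with the open side about 9° from straight down. All three balls are in the tray, and the job was handed in at about 15 s of the 54 s; the hand-in returned no verdict. The last push read about 15 N against the 40 N limit, and I then backed off and lifted the fingers clear; the arm never went near the vial.

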